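Set the sliding fit of a silver bar clamp

TASK

One of the two small screw clamps on the silversmith's bench has a square metal bar lying through it; the other is empty. Turn the thumbscrew of the clamp with the bar clockwise until it bottoms, then back it off a quarter of a turn, so that the bar can be slid through for marking, and let go of it. Leave the bar where it lies and leave the empty clamp's thumbscrew as it is.

Things in the scene. Friction and masses are not known exactly. Their poses are not given: they have to be found in the camera images.
- clamp_wing (a point): Centre of the brass wing of the thumbscrew to turn, on its vertical axis. Wing: an upright plate 52 mm long (x axis, turns with the screw), 9 mm thick (y axis), 30 mm tall (15 mm above and below this point); pinch it across its thickness from above. It stays at one height as it turns. Under it the clamp's dark steel bridge, 30 x 64 mm, top 29 mm below this point, bolted down on a 100 x 76 mm base.
- clamp_screw (a joint): Angle in rad by which that thumbscrew is backed off from its hard stop: 0 = bottomed, growing as it turns counter-clockwise seen from above (range 0 to 2.8). It starts 0.5 to 1.0 backed off. It turns with a light even drag, about 0.07 N m, stays where it is left, and comes to a firm stop at 0.
- bar: Square silver bar, 170 x 8 x 8 mm, loose, lying level in the groove of the clamp to be set and sticking out on both sides of it. Origin at the centre of its underside, x along its length. The empty clamp has none.
- spare_tip (a point): A point on the wing of the empty clamp's thumbscrew, 22 mm out from that screw's axis and at mid-height of the wing. That clamp is otherwise the same make and size as the other; its screw must be left alone.

How it is judged:
By the outcome, as a careful person would: the job done as asked, in the order asked, and still so for the second after the job is handed in, with the robot touching nothing.
It also fails if it takes over 42 s, if anything falls off the work surface, if the arm or the gripper's body presses on something with over 40 N, if the wrist force passes 120 N, or if a joint passes its speed limit or range.

ROBOT

A 6-joint arm with a two-finger parallel gripper is mounted at the origin on the work surface. World frame = base frame: x ahead of the robot, y to its left, z up, the work surface at z = 0. Lengths are in m, angles in rad, forces in N, time in s.
With the tool pointing down it reaches from about 0.425 to 1.125 m from the base axis. Payload 14.9 kg.
Tool frame: the origin (TCP) lies midway between the tips of the shut fingers; the grasp point (between the pads) lies 19 mm behind it; z points along the fingers, y is the line along which they close (so a half turn about z gives the same grasp; the last joint's range is limited). The gripper opens to 91 mm and grips with 3 to 60 N. Pads are 32 mm wide; open, the fingers measure 118 mm over their backs; the gripper's body (76 mm by 178 mm) begins 60 mm behind the grasp point.
Start: joints at [-1.336, 0.379, 1.734, -0, 1.028, -0.033], TCP at [0.185, -0.675, 0.214] pointing down, gripper open.
Joint ranges: [-2.77, 2.77], [-0.74, 2.19], [0, 2.66], [-1.06, 4.2], [0.31, 2.87], [-3.08, 3.08]. Speed limits (rad/s): [1.89, 1.89, 2.39, 3.14, 3.14, 3.14].

INTERFACE

Orientations are given as a unit quaternion [w, x, y, z].
In Python, from rig import observe, grab_frame, calibration, finish_job gives the robot as it stands.
- The arm moves only by the tool servo_tool, never from a script. Its argument "deltas" is a list of rows, each an object of numbers: "tx", "ty", "tz": the shift along the world's x, y, z in mm; "turn": the turn about the world's z in rad; "fingers": the closure, from -1 (fully open) to 1 (shut). In form: [{"tx": .., "ty": .., "tz": .., "turn": .., "fingers": ..}, ...]. A call has 1 to 20 rows; each row shifts and turns the commanded pose from where the row before left it; what a row does not reach is not made up. A row lasts 1/8 s, in which the tool goes at most 62.5 mm and 10.7 degrees, less where a joint would pass 70% of its speed; a pose out of reach is approached as far as the arm can. A call with a gripper value outside its range is refused whole. The fingers move at their own pace and stop on an object; "newtons" is the grip in N (left out, the last holds). Time passes only in rows, so rows that do not move let the fingers close. It gives the time, the measured TCP pose, the force, the opening and the grip force at its end, in the units of the state.
- observe(): the state, without advancing time (a new reading comes with each control period).
- grab_frame(name): name is "scene" or "top"; returns the picture (384x512x3 uint8, blue, green, red); there is no depth.
- calibration(name): a dict with "camera_matrix" (3x3 intrinsics, pixels), "D" ([k1, k2, p1, p2, k3] as OpenCV has them; the pictures are not rectified), "rvec" (rotation vector, rad) and "tvec" (3), from world to camera coordinates, as OpenCV has them. Camera axes: x right, y down, z forward; pixel columns grow to the right and rows downward; lengths in m; the calibration is good to about 2 mm. A picture is of the moment at which its call begins. calibration takes no time and is no camera call.
- finish_job(): hands the job in; it is judged then, once.
The state is a dict: "time_s": time; "joints": joint angles; "joint_velocities": joint speeds; "joint_efforts": joint torques, N m; "eef_pos": TCP position; "eef_rot": TCP orientation; "contact_force": force on the tool from outside, world axes, zero at the start; "torque": the same for the moment, N m; "finger_gap": opening from 0.0 (shut) to 1.0 (fully open); "finger_force": force on a finger pad.
Only numpy, scipy, OpenCV 4.12 (cv2) and the standard library are available. Lean on these libraries where they do the work, as an engineer would, in place of code of your own. Each camera call takes 0.05 s, during which the arm holds its last target. There are 200 camera calls.

## Working session

There is one attempt and no reset: what is moved stays moved. The work goes in short steps, Python scripts to look and compute and a tool call to move; the robot and the scene stay as the last step left them, time stands still between calls to the robot, and variables do not carry over. Pictures are saved under pics/ and viewed, at most 10 in all, crops included, and the job is handed in when it is done.

Besides the shell and the picture viewer there is one more tool, called by a JSON object that holds its "op" and its "data". servo_tool: Moves the arm, as the interface text tells. Its arguments: {"type":"object","properties":{"deltas":{"type":"array","items":{"type":"object","properties":{"tx":{"type":"number"},"ty":{"type":"number"},"tz":{"type":"number"},"turn":{"type":"number"},"fingers":{"type":"number"}}}},"newtons":{"type":"number"}},"required":["deltas"]}

```bash
mkdir -p pics; python3 - <<'E'
from rig import *
import cv2,numpy as np
for n in("scene","top"):
    cv2.imwrite(f"pics/{n}0.png",grab_frame(n)); c=calibration(n)
    R=cv2.Rodrigues(np.array(c["rvec"],float))[0]; print(n,-R.T@np.array(c["tvec"]).ravel(),R[2], c["camera_matrix"])
print(observe())
E
```

```text
scene [ 0.97945226 -0.40037319  0.61486967] [-0.51864532  0.51110343 -0.68540522] [[373.8633579    0.         251.08569458]
 [  0.         373.8633579  195.58952073]
 [  0.           0.           1.        ]]
top [0.3452843  0.01162528 1.07456295] [ 0.19842836 -0.01214845 -0.9800401 ] [[498.21980556   0.         252.26744453]
 [  0.         498.21980556 193.79109007]
 [  0.           0.           1.        ]]
{'time_s': 0.1, 'joints': array([-1.33631258e+00,  3.79340156e-01,  1.73471186e+00, -9.93883643e-06,
        1.02845623e+00, -3.33093086e-02]), 'joint_velocities': array([ 1.30558161e-03, -1.98983636e-03, -1.93351589e-03, -3.45079018e-05,
       -1.15995244e-04,  7.88922533e-04]), 'joint_efforts': array([-2.61499908e-04, -7.65036964e+01, -4.35291874e+01,  6.52023708e-02,
        3.97556322e-02, -1.43167262e-05]), 'eef_pos': array([ 0.18513041, -0.67472623,  0.21337021]), 'eef_rot': array([-4.55057442e-04,  9.91048798e-01,  1.33499327e-01, -5.02047290e-05]), 'contact_force': array([ 0.39504118, -0.30717167,  0.08495343]), 'torque': array([-0.01731968,  0.04567918, -0.06179148]), 'finger_force': 0.0, 'finger_gap': 0.9966103727128415}
```

View pics/scene0.png

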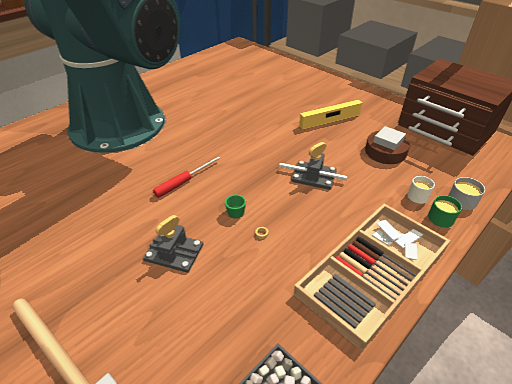

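View pics/top0.png

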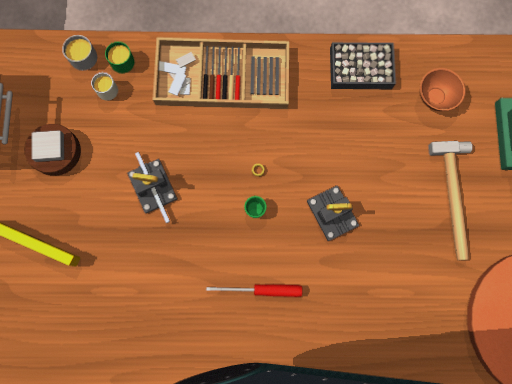

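The clamp with the bar is at scene (315,172) / top (150,185), with its brass wing near (317,151) / (144,178). The empty clamp is at top (333,210).

```bash
cat > h.py <<'E'
from rig import *
import cv2,numpy as np
def cal(n):
    c=calibration(n);return np.array(c["camera_matrix"]),np.array(c["D"]),np.array(c["rvec"],float),np.array(c["tvec"],float).reshape(3,1)
def ray(n,uv):
    K,D,r,t=cal(n);R=cv2.Rodrigues(r)[0]
    p=cv2.undistortPoints(np.array(uv,float).reshape(-1,1,2),K,D).reshape(-1,2)
    return (-R.T@t).ravel(),np.c_[p,np.ones(len(p))]@R
def plane(n,uv,z):
    o,d=ray(n,uv);return o+d*((z-o[2])/d[:,2])[:,None]
def tri(a,b):
    (o1,d1),(o2,d2)=ray("scene",a),ray("top",b);d1,d2=d1[0],d2[0]
    s=np.linalg.lstsq(np.c_[d1,-d2],o2-o1,rcond=None)[0]
    p,q=o1+s[0]*d1,o2+s[1]*d2;return (p+q)/2,np.linalg.norm(p-q)
def proj(n,p):
    K,D,r,t=cal(n);return cv2.projectPoints(np.array(p,float).reshape(-1,1,3),r,t,K,D)[0].reshape(-1,2)
def brass(im,c,w=24):
    h=cv2.cvtColor(im,cv2.COLOR_BGR2HSV);m=cv2.inRange(h,(18,130,90),(32,255,255))
    k=np.zeros_like(m);x,y=map(int,c);k[y-w:y+w,x-w:x+w]=255;m&=k
    n,l,s,ce=cv2.connectedComponentsWithStats(m)
    i=1+s[1:,4].argmax();return (l==i),ce[i],s[i]
E
python3 - <<'E'
from h import *
I={n:cv2.imread(f"pics/{n}0.png") for n in("scene","top")}
for a,b in(((317,151),(144,178)),((168,226),(339,207))):
    ms,cs,ss=brass(I["scene"],a);mt,ct,st=brass(I["top"],b)
    print(cs,ss,ct,st,tri(cs,ct))
    z=tri(cs,ct)[0][2]
    ys,xs=np.nonzero(mt);P=plane("top",np.c_[xs,ys],z)[:,:2]
    r=cv2.minAreaRect((P*1000).astype(np.float32));bx=cv2.boxPoints(r);e=max(bx[1]-bx[0],bx[2]-bx[1],key=np.linalg.norm)
    print(r,np.degrees(np.arctan2(e[1],e[0])))
# bar ends in top
P=plane("top",[(138,155),(169,220)],.03);print(P,np.linalg.norm(P[0]-P[1]))
v=[cv2.resize(I["top"][140:235,100:220],None,fx=4,fy=4,interpolation=2),cv2.resize(I["scene"][130:200,265:365],(480,336),interpolation=2)]
v=np.vstack(v)
cv2.imwrite("pics/c0.png",cv2.resize(v,None,fx=.83,fy=.83))
E
```

```text
[316.57142857 151.39285714] [309 142  17  18 140] [144.79651163 177.88372093] [133 173  25  12 172] (array([0.57779371, 0.21861556, 0.07807366]), np.float64(0.001689178466155652))
((576.300537109375, 220.00570678710938), (49.87453842163086, 20.543956756591797), 80.81950378417969) 80.819466
[167.18981481 227.35648148] [156 215  23  22 216] [338.81325301 206.75903614] [327 203  25  10 166] (array([ 0.52125825, -0.17658082,  0.07980897]), np.float64(0.00015227294236958578))
((519.6324462890625, -177.1439208984375), (18.384227752685547, 49.337501525878906), 5.7279582023620605) -84.27202
[[0.64031979 0.24629069 0.03      ]
 [0.49889915 0.17406808 0.03      ]] 0.15879516175464772
```

View pics/c0.png

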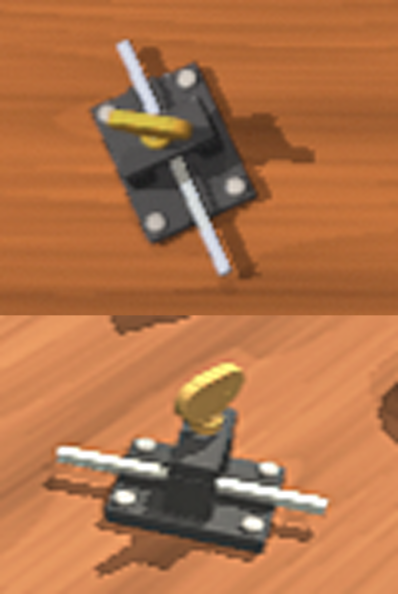

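The wing is at about (0.578, 0.219, 0.079), with its long axis at about 81°. The crop shows the plate standing over the bridge and the bar. Moving above it with the tool turned by +1.14 rad.

{"op": "servo_tool", "data": {"deltas": [{"tx": 26.5, "ty": 42.5, "turn": 0.057, "fingers": -1}, {"tx": 26.5, "ty": 42.5, "turn": 0.057}, {"tx": 26.5, "ty": 42.5, "turn": 0.057}, {"tx": 26.5, "ty": 42.5, "turn": 0.057}, {"tx": 26.5, "ty": 42.5, "turn": 0.057}, {"tx": 26.5, "ty": 42.5, "turn": 0.057}, {"tx": 26.5, "ty": 42.5, "turn": 0.057}, {"tx": 26.5, "ty": 42.5, "turn": 0.057}, {"tx": 26.5, "ty": 42.5, "turn": 0.057}, {"tx": 26.5, "ty": 42.5, "turn": 0.057}, {"tx": 12.8, "ty": 46.9, "turn": 0.057}, {"tx": 12.8, "ty": 46.9, "turn": 0.057}, {"tx": 12.8, "ty": 46.9, "turn": 0.057}, {"tx": 12.8, "ty": 46.9, "turn": 0.057}, {"tx": 12.8, "ty": 46.9, "turn": 0.057}, {"tx": 12.8, "ty": 46.9, "turn": 0.057}, {"tx": 12.8, "ty": 46.9, "turn": 0.057}, {"tx": 12.8, "ty": 46.9, "turn": 0.057}, {"tx": 12.8, "ty": 46.9, "turn": 0.057}, {"tx": 12.8, "ty": 46.9, "turn": 0.057}]}}

```text
invalid input at $.deltas[0]: expected keys tx, ty, tz, turn, fingers
```

{"op": "servo_tool", "data": {"deltas": [{"tx": 26.5, "ty": 42.5, "tz": 0, "turn": 0.057, "fingers": -1}, {"tx": 26.5, "ty": 42.5, "tz": 0, "turn": 0.057, "fingers": -1}, {"tx": 26.5, "ty": 42.5, "tz": 0, "turn": 0.057, "fingers": -1}, {"tx": 26.5, "ty": 42.5, "tz": 0, "turn": 0.057, "fingers": -1}, {"tx": 26.5, "ty": 42.5, "tz": 0, "turn": 0.057, "fingers": -1}, {"tx": 26.5, "ty": 42.5, "tz": 0, "turn": 0.057, "fingers": -1}, {"tx": 26.5, "ty": 42.5, "tz": 0, "turn": 0.057, "fingers": -1}, {"tx": 26.5, "ty": 42.5, "tz": 0, "turn": 0.057, "fingers": -1}, {"tx": 26.5, "ty": 42.5, "tz": 0, "turn": 0.057, "fingers": -1}, {"tx": 26.5, "ty": 42.5, "tz": 0, "turn": 0.057, "fingers": -1}, {"tx": 12.8, "ty": 46.9, "tz": 0, "turn": 0.057, "fingers": -1}, {"tx": 12.8, "ty": 46.9, "tz": 0, "turn": 0.057, "fingers": -1}, {"tx": 12.8, "ty": 46.9, "tz": 0, "turn": 0.057, "fingers": -1}, {"tx": 12.8, "ty": 46.9, "tz": 0, "turn": 0.057, "fingers": -1}, {"tx": 12.8, "ty": 46.9, "tz": 0, "turn": 0.057, "fingers": -1}, {"tx": 12.8, "ty": 46.9, "tz": 0, "turn": 0.057, "fingers": -1}, {"tx": 12.8, "ty": 46.9, "tz": 0, "turn": 0.057, "fingers": -1}, {"tx": 12.8, "ty": 46.9, "tz": 0, "turn": 0.057, "fingers": -1}, {"tx": 12.8, "ty": 46.9, "tz": 0, "turn": 0.057, "fingers": -1}, {"tx": 12.8, "ty": 46.9, "tz": 0, "turn": 0.057, "fingers": -1}]}}

```text
time_s: 2.6
eef_pos: [0.5783, 0.2205, 0.2137]
eef_rot: [-0.0, 0.762, 0.648, -0.0]
contact_force: [0.6, -1.0, 0.4]
finger_gap: 1.003
finger_force: 0.0
```

{"op": "servo_tool", "data": {"deltas": [{"tx": 0, "ty": -1.5, "tz": -40, "turn": 0, "fingers": -1}, {"tx": 0, "ty": 0, "tz": -40, "turn": 0, "fingers": -1}, {"tx": 0, "ty": 0, "tz": -14, "turn": 0, "fingers": -1}, {"tx": 0, "ty": 0, "tz": 0, "turn": 0, "fingers": -1}]}}

```text
time_s: 3.1
eef_pos: [0.578, 0.2173, 0.1196]
eef_rot: [-0.0, 0.762, 0.647, -0.001]
contact_force: [0.0, 0.1, 0.2]
finger_gap: 1.0
finger_force: 0.0
```

```bash
python3 - <<'E'
from h import *
o=observe();print(o["eef_pos"],o["torque"],o["joints"])
a=grab_frame("scene");b=grab_frame("top")
for w in (0.079,):
  c=np.array([.578,.219,w]);u=np.array([np.cos(1.41),np.sin(1.41),0])*.026
  print(proj("scene",[c,c+u,c-u]))
v=np.hstack([cv2.resize(a[100:210,260:370],(400,400),interpolation=2),cv2.resize(b[130:240,95:205],(400,400),interpolation=2)])
cv2.imwrite("pics/c1.png",v)
E
```

```text
[0.57800526 0.21727117 0.11964271] [-0.06254733 -0.07105518  0.03064241] [3.21811499e-01 3.78171659e-01 1.94176226e+00 1.32480991e-05
 8.22934754e-01 4.84935238e-01]
[[317.13016422 150.95077692]
 [325.03556299 147.06882661]
 [309.02893125 154.92884445]]
```

View pics/c1.png

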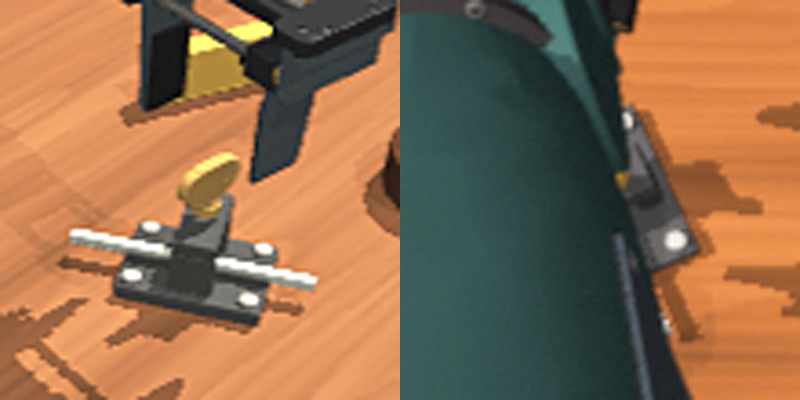

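The scene view shows the open fingers straddling the wing (crop (165,107) and (272,180), wing at (210,177)), and the wing's pixel extent matches the projection. Descending and gripping gently.

{"op": "servo_tool", "data": {"deltas": [{"tx": 0, "ty": 1.5, "tz": -20, "turn": 0, "fingers": -1}, {"tx": 0, "ty": 0, "tz": -20, "turn": 0, "fingers": -1}, {"tx": 0, "ty": 0, "tz": -14, "turn": 0, "fingers": -1}, {"tx": 0, "ty": 0, "tz": 0, "turn": 0, "fingers": 0.5}, {"tx": 0, "ty": 0, "tz": 0, "turn": 0, "fingers": 1}, {"tx": 0, "ty": 0, "tz": 0, "turn": 0, "fingers": 1}, {"tx": 0, "ty": 0, "tz": 0, "turn": 0, "fingers": 1}, {"tx": 0, "ty": 0, "tz": 0, "turn": 0, "fingers": 1}, {"tx": 0, "ty": 0, "tz": 0, "turn": 0, "fingers": 1}], "newtons": 15}}

```text
time_s: 4.32
eef_pos: [0.5783, 0.219, 0.0661]
eef_rot: [0.0, 0.762, 0.647, 0.0]
contact_force: [-0.3, -0.1, 1.5]
finger_gap: 0.37
finger_force: 0.0
```

```bash
python3 - <<'E'
from h import *
o=observe();print(o)
E
```

```text
{'time_s': 4.325, 'joints': array([3.24279428e-01, 4.60557229e-01, 1.94855735e+00, 1.95785890e-05,
       7.32304095e-01, 4.87290618e-01]), 'joint_velocities': array([-6.06532353e-04, -7.16004951e-04, -5.93467476e-04, -7.21427083e-04,
        9.63499592e-04,  8.69058048e-05]), 'joint_efforts': array([ 1.27393971e-03, -7.23486829e+01, -3.27677715e+01,  5.71731292e-02,
       -4.30315471e-03,  1.51689705e-04]), 'eef_pos': array([0.57827327, 0.21896887, 0.06605115]), 'eef_rot': array([2.61546373e-05, 7.62333446e-01, 6.47184448e-01, 8.32203873e-05]), 'contact_force': array([-0.27778795, -0.08216016,  1.51517025]), 'torque': array([-0.026915  , -0.12759267,  0.0076283 ]), 'finger_force': 0.0, 'finger_gap': 0.36999438284618624}
```

{"op": "servo_tool", "data": {"deltas": [{"tx": 0, "ty": 0, "tz": 0, "turn": 0, "fingers": 1}, {"tx": 0, "ty": 0, "tz": 0, "turn": 0, "fingers": 1}, {"tx": 0, "ty": 0, "tz": 0, "turn": 0, "fingers": 1}, {"tx": 0, "ty": 0, "tz": 0, "turn": 0, "fingers": 1}, {"tx": 0, "ty": 0, "tz": 0, "turn": 0, "fingers": 1}, {"tx": 0, "ty": 0, "tz": 0, "turn": 0, "fingers": 1}], "newtons": 15}}

```text
time_s: 5.08
eef_pos: [0.5776, 0.219, 0.0658]
eef_rot: [-0.0, 0.762, 0.647, -0.001]
contact_force: [-5.7, 1.6, 2.6]
finger_gap: 0.197
finger_force: 15.0
```

```bash
python3 - <<'E'
from h import *
o=observe();print([o[k] for k in("eef_pos","eef_rot","contact_force","torque","finger_gap","finger_force")])
E
```

```text
[array([0.57759848, 0.21897966, 0.06580775]), array([-3.71740347e-04,  7.62360720e-01,  6.47151990e-01, -5.44498577e-04]), array([-5.68362884,  1.62500531,  2.63119472]), array([0.24141782, 0.86413369, 0.0090514 ]), 0.19722911681154986, 15.000761300325394]
```

{"op": "servo_tool", "data": {"deltas": [{"tx": 0, "ty": 0, "tz": 0, "turn": 0, "fingers": 1}, {"tx": 0, "ty": 0, "tz": 0, "turn": 0, "fingers": 1}]}}

```text
time_s: 5.32
eef_pos: [0.5776, 0.219, 0.0658]
eef_rot: [-0.0, 0.762, 0.647, -0.001]
contact_force: [-4.0, 1.8, 3.6]
finger_gap: 0.201
finger_force: 15.0
```

```bash
python3 - <<'E'
from h import *
o=observe();print([o[k] for k in("eef_pos","eef_rot","contact_force","torque","finger_gap","finger_force")])
a=grab_frame("scene")
print(proj("scene",[o["eef_pos"]]))
cv2.imwrite("pics/c2.png",cv2.resize(a[110:190,270:360],None,fx=6,fy=6,interpolation=2))
E
```

```text
[array([0.57760468, 0.21897858, 0.06579555]), array([-3.68618911e-04,  7.62357022e-01,  6.47156358e-01, -5.31773467e-04]), array([-4.01106842,  1.77375937,  3.58563514]), array([ 0.28500638,  0.8936747 , -0.00806197]), 0.20056021624812992, 15.000823438167572]
[[316.39809585 155.32371564]]
```

View pics/c2.png

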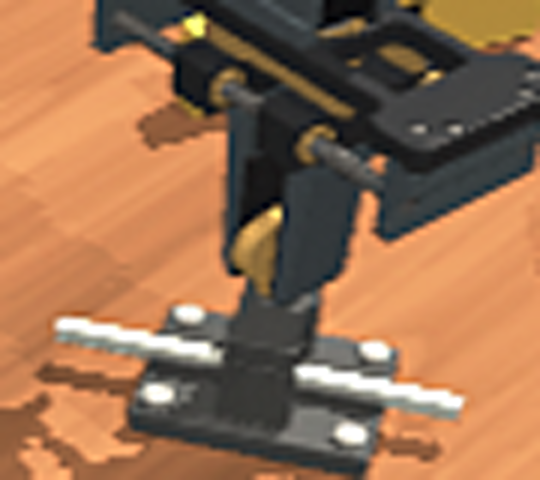

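The wing sits between the fingers, but the gap reads about 18 mm rather than 9 mm. The tips have probably caught the round collar just below the wing. I'll open a little, rise 8 mm and regrip.

{"op": "servo_tool", "data": {"deltas": [{"tx": 0, "ty": 0, "tz": 0, "turn": 0, "fingers": 0.3}, {"tx": 0, "ty": 0, "tz": 0, "turn": 0, "fingers": 0.3}, {"tx": 0, "ty": 0, "tz": 4, "turn": 0, "fingers": 0.3}, {"tx": 0, "ty": 0, "tz": 4, "turn": 0, "fingers": 0.3}, {"tx": 0, "ty": 0, "tz": 0, "turn": 0, "fingers": 1}, {"tx": 0, "ty": 0, "tz": 0, "turn": 0, "fingers": 1}, {"tx": 0, "ty": 0, "tz": 0, "turn": 0, "fingers": 1}, {"tx": 0, "ty": 0, "tz": 0, "turn": 0, "fingers": 1}, {"tx": 0, "ty": 0, "tz": 0, "turn": 0, "fingers": 1}, {"tx": 0, "ty": 0, "tz": 0, "turn": 0, "fingers": 1}], "newtons": 15}}

```text
time_s: 6.62
eef_pos: [0.5776, 0.2191, 0.0739]
eef_rot: [-0.0, 0.762, 0.647, -0.001]
contact_force: [-4.9, 2.4, 4.7]
finger_gap: 0.099
finger_force: 15.0
```

```bash
python3 - <<'E'
from h import *
o=observe();print([o[k] for k in("eef_pos","eef_rot","contact_force","torque","finger_gap","finger_force")])
E
```

```text
[array([0.57756154, 0.2191069 , 0.07389781]), array([-4.56584898e-04,  7.62374228e-01,  6.47136036e-01, -5.28358313e-04]), array([-4.93533517,  2.42286198,  4.68042687]), array([ 0.34905948,  0.8517568 , -0.05129063]), 0.09879892552919771, 15.000434517860413]
```

9.0 mm: the wing is held. Turning clockwise.

{"op": "servo_tool", "data": {"deltas": [{"tx": -1, "ty": 0, "tz": 0, "turn": 0, "fingers": 1}, {"tx": 0, "ty": 0, "tz": 0, "turn": -0.08, "fingers": 1}, {"tx": 0, "ty": 0, "tz": 0, "turn": -0.08, "fingers": 1}, {"tx": 0, "ty": 0, "tz": 0, "turn": -0.08, "fingers": 1}, {"tx": 0, "ty": 0, "tz": 0, "turn": -0.08, "fingers": 1}, {"tx": 0, "ty": 0, "tz": 0, "turn": -0.06, "fingers": 1}, {"tx": 0, "ty": 0, "tz": 0, "turn": 0, "fingers": 1}], "newtons": 25}}

```text
time_s: 7.5
eef_pos: [0.5777, 0.219, 0.0739]
eef_rot: [0.0, 0.871, 0.492, 0.001]
contact_force: [4.3, 1.0, -2.6]
finger_gap: 0.097
finger_force: 25.0
```

```bash
cat > s.py <<'E'
from h import *
o=observe();q=o["eef_rot"];print("t",o["time_s"],"yaw",round(2*np.arctan2(q[2],q[1]),4),o["eef_pos"].round(4),o["contact_force"].round(1),"T",o["torque"].round(3),o["finger_gap"],"j6",o["joints"][5],o["joint_efforts"][5].round(3))
E
python3 s.py
```

```text
t 7.5 yaw 1.0281 [0.5777 0.219  0.0739] [ 4.3  1.  -2.6] T [ 0.118 -0.806 -0.022] 0.0970985425004518 j6 0.8674152643834415 0.602
```

{"op": "servo_tool", "data": {"deltas": [{"tx": 0, "ty": 0, "tz": 0, "turn": -0.05, "fingers": 1}, {"tx": 0, "ty": 0, "tz": 0, "turn": -0.05, "fingers": 1}, {"tx": 0, "ty": 0, "tz": 0, "turn": 0, "fingers": 1}]}}

```text
time_s: 7.88
eef_pos: [0.5777, 0.219, 0.0739]
eef_rot: [0.0, 0.894, 0.448, 0.001]
contact_force: [4.6, 1.2, -3.3]
finger_gap: 0.098
finger_force: 25.0
```

```bash
python3 s.py
```

```text
t 7.875 yaw 0.9287 [0.5777 0.219  0.0739] [ 4.6  1.2 -3.3] T [ 0.022 -0.922 -0.06 ] 0.09752821530015768 j6 0.9668553132240947 0.358
```

{"op": "servo_tool", "data": {"deltas": [{"tx": 0.5, "ty": 0, "tz": 0, "turn": -0.04, "fingers": 1}, {"tx": 0, "ty": 0, "tz": 0, "turn": -0.04, "fingers": 1}, {"tx": 0, "ty": 0, "tz": 0, "turn": 0, "fingers": 1}]}}

```text
time_s: 8.25
eef_pos: [0.5778, 0.2189, 0.0739]
eef_rot: [0.0, 0.911, 0.412, 0.0]
contact_force: [2.5, 0.9, -1.9]
finger_gap: 0.099
finger_force: 25.0
```

```bash
python3 s.py
```

```text
t 8.25 yaw 0.8492 [0.5778 0.2189 0.0739] [ 2.5  0.9 -1.9] T [ 0.035 -0.52  -0.085] 0.09870376438537745 j6 1.046081119654844 0.349
```

{"op": "servo_tool", "data": {"deltas": [{"tx": 0, "ty": 0, "tz": 0, "turn": -0.04, "fingers": 1}, {"tx": 0, "ty": 0, "tz": 0, "turn": -0.04, "fingers": 1}, {"tx": 0, "ty": 0, "tz": 0, "turn": 0, "fingers": 1}]}}

```text
time_s: 8.62
eef_pos: [0.5779, 0.2189, 0.0739]
eef_rot: [0.0, 0.927, 0.375, 0.0]
contact_force: [3.9, 0.1, -2.4]
finger_gap: 0.098
finger_force: 25.0
```

```bash
python3 s.py
```

```text
t 8.625 yaw 0.7695 [0.5779 0.2189 0.0739] [ 3.9  0.1 -2.4] T [-0.028 -0.623 -0.099] 0.09777080359706142 j6 1.1258079721791137 0.347
```

{"op": "servo_tool", "data": {"deltas": [{"tx": 0, "ty": 0, "tz": 0, "turn": -0.04, "fingers": 1}, {"tx": 0, "ty": 0, "tz": 0, "turn": -0.04, "fingers": 1}, {"tx": 0, "ty": 0, "tz": 0, "turn": 0, "fingers": 1}]}}

```text
time_s: 9.0
eef_pos: [0.5779, 0.2189, 0.0739]
eef_rot: [0.0, 0.941, 0.338, 0.0]
contact_force: [3.3, -1.8, -1.6]
finger_gap: 0.097
finger_force: 25.0
```

```bash
python3 s.py
```

```text
t 9.0 yaw 0.6896 [0.5779 0.2189 0.0739] [ 3.3 -1.8 -1.6] T [-0.229 -0.871 -0.054] 0.09713081766292596 j6 1.2056853054948093 0.347
```

{"op": "servo_tool", "data": {"deltas": [{"tx": 0, "ty": 0, "tz": 0, "turn": -0.04, "fingers": 1}, {"tx": 0, "ty": 0, "tz": 0, "turn": -0.04, "fingers": 1}, {"tx": 0, "ty": 0, "tz": 0, "turn": 0, "fingers": 1}]}}

```text
time_s: 9.38
eef_pos: [0.5779, 0.2188, 0.0739]
eef_rot: [0.0, 0.954, 0.3, 0.0]
contact_force: [5.3, -2.1, -3.0]
finger_gap: 0.095
finger_force: 25.0
```

```bash
python3 s.py
```

```text
t 9.375 yaw 0.6097 [0.5779 0.2188 0.0739] [ 5.3 -2.1 -3. ] T [-0.367 -0.941 -0.079] 0.09523146836526665 j6 1.285612623164596 0.293
```

{"op": "servo_tool", "data": {"deltas": [{"tx": 0, "ty": 0, "tz": 0, "turn": -0.03, "fingers": 1}, {"tx": 0, "ty": 0, "tz": 0, "turn": -0.03, "fingers": 1}, {"tx": 0, "ty": 0, "tz": 0, "turn": 0, "fingers": 1}]}}

```text
time_s: 9.75
eef_pos: [0.578, 0.2188, 0.074]
eef_rot: [0.0, 0.962, 0.272, 0.0]
contact_force: [5.4, -2.2, -3.0]
finger_gap: 0.101
finger_force: 25.0
```

```bash
python3 s.py
```

```text
t 9.75 yaw 0.5499 [0.578  0.2188 0.074 ] [ 5.4 -2.2 -3. ] T [-0.412 -0.962 -0.083] 0.10070717239905946 j6 1.3453605649173463 0.18
```

{"op": "servo_tool", "data": {"deltas": [{"tx": 0, "ty": 0, "tz": 0, "turn": -0.03, "fingers": 1}, {"tx": 0, "ty": 0, "tz": 0, "turn": -0.03, "fingers": 1}, {"tx": 0, "ty": 0, "tz": 0, "turn": 0, "fingers": 1}]}}

```text
time_s: 10.12
eef_pos: [0.578, 0.2188, 0.0739]
eef_rot: [0.0, 0.97, 0.243, 0.0]
contact_force: [4.8, -1.8, -2.8]
finger_gap: 0.094
finger_force: 25.0
```

```bash
python3 s.py
```

```text
t 10.125 yaw 0.4899 [0.578  0.2188 0.0739] [ 4.8 -1.8 -2.8] T [-0.492 -0.995 -0.066] 0.093739884757976 j6 1.4054426595754792 0.18
```

{"op": "servo_tool", "data": {"deltas": [{"tx": 0, "ty": 0, "tz": 0, "turn": -0.03, "fingers": 1}, {"tx": 0, "ty": 0, "tz": 0, "turn": -0.03, "fingers": 1}, {"tx": 0, "ty": 0, "tz": 0, "turn": 0, "fingers": 1}]}}

```text
time_s: 10.5
eef_pos: [0.578, 0.2187, 0.074]
eef_rot: [0.0, 0.977, 0.214, 0.0]
contact_force: [4.9, -2.5, -3.5]
finger_gap: 0.099
finger_force: 25.0
```

```bash
python3 s.py
```

```text
t 10.5 yaw 0.4311 [0.578  0.2187 0.074 ] [ 4.9 -2.5 -3.5] T [-0.508 -1.011  0.621] 0.09898273674732755 j6 1.4647278943908877 0.906
```

{"op": "servo_tool", "data": {"deltas": [{"tx": 0, "ty": 0, "tz": 0, "turn": -0.03, "fingers": 1}, {"tx": 0, "ty": 0, "tz": 0, "turn": -0.03, "fingers": 1}, {"tx": 0, "ty": 0, "tz": 0, "turn": 0, "fingers": 1}]}}

```text
time_s: 10.88
eef_pos: [0.5779, 0.2187, 0.074]
eef_rot: [0.0, 0.983, 0.185, 0.0]
contact_force: [4.7, -1.8, -1.5]
finger_gap: 0.115
finger_force: 25.9
```

```bash
python3 s.py
```

```text
t 10.875 yaw 0.3716 [0.5779 0.2187 0.074 ] [ 4.7 -1.8 -1.5] T [-0.549 -0.814  0.865] 0.11479930049918162 j6 1.5244664721469339 1.159
```

The stop is felt: torque jumped from about −0.07 to 0.62 N m at yaw 0.43, then 0.87 N m with the pads starting to pivot. So the bottomed wing is at yaw of about 0.425, and a quarter turn back is about 2.0.

{"op": "servo_tool", "data": {"deltas": [{"tx": 0, "ty": 0, "tz": 0, "turn": 0.06, "fingers": 1}, {"tx": 0, "ty": 0, "tz": 0, "turn": 0.1, "fingers": 1}, {"tx": 0, "ty": 0, "tz": 0, "turn": 0.1, "fingers": 1}, {"tx": 0, "ty": 0, "tz": 0, "turn": 0.1, "fingers": 1}, {"tx": 0, "ty": 0, "tz": 0, "turn": 0.1, "fingers": 1}, {"tx": 0, "ty": 0, "tz": 0, "turn": 0.1, "fingers": 1}, {"tx": 0, "ty": 0, "tz": 0, "turn": 0.1, "fingers": 1}, {"tx": 0, "ty": 0, "tz": 0, "turn": 0.1, "fingers": 1}, {"tx": 0, "ty": 0, "tz": 0, "turn": 0.1, "fingers": 1}, {"tx": 0, "ty": 0, "tz": 0, "turn": 0.1, "fingers": 1}, {"tx": 0, "ty": 0, "tz": 0, "turn": 0.1, "fingers": 1}, {"tx": 0, "ty": 0, "tz": 0, "turn": 0.1, "fingers": 1}, {"tx": 0, "ty": 0, "tz": 0, "turn": 0.1, "fingers": 1}, {"tx": 0, "ty": 0, "tz": 0, "turn": 0.1, "fingers": 1}, {"tx": 0, "ty": 0, "tz": 0, "turn": 0.1, "fingers": 1}, {"tx": 0, "ty": 0, "tz": 0, "turn": 0.1, "fingers": 1}, {"tx": 0, "ty": 0, "tz": 0, "turn": 0.07, "fingers": 1}, {"tx": 0, "ty": 0, "tz": 0, "turn": 0, "fingers": 1}, {"tx": 0, "ty": 0, "tz": 0, "turn": 0, "fingers": 1}]}}

```text
time_s: 13.25
eef_pos: [0.5771, 0.2189, 0.0739]
eef_rot: [-0.0, 0.541, 0.841, -0.0]
contact_force: [-4.9, 0.7, 5.3]
finger_gap: 0.095
finger_force: 25.0
```

```bash
python3 s.py
```

```text
t 13.25 yaw 1.9972 [0.5771 0.2189 0.0739] [-4.9  0.7  5.3] T [-0.028  0.741  0.071] 0.0945551094592839 j6 -0.10192792649606199 -0.002
```

Yaw is 1.997 with the pads flat, which is a quarter turn off the stop. Releasing and withdrawing.

{"op": "servo_tool", "data": {"deltas": [{"tx": 0, "ty": 0, "tz": 0, "turn": 0, "fingers": 0.2}, {"tx": 0, "ty": 0, "tz": 0, "turn": 0, "fingers": -0.2}, {"tx": 0, "ty": 0, "tz": 0, "turn": 0, "fingers": -0.2}, {"tx": 0, "ty": 0, "tz": 0, "turn": 0, "fingers": -0.2}, {"tx": 0, "ty": 0, "tz": 0, "turn": 0, "fingers": -0.2}, {"tx": 0, "ty": 0, "tz": 20, "turn": 0, "fingers": -0.2}, {"tx": 0, "ty": 0, "tz": 40, "turn": 0, "fingers": -0.2}, {"tx": 0, "ty": 0, "tz": 40, "turn": 0, "fingers": -0.2}, {"tx": 0, "ty": -40, "tz": 30, "turn": 0, "fingers": -0.2}, {"tx": 0, "ty": -40, "tz": 0, "turn": 0, "fingers": -0.2}, {"tx": 0, "ty": -40, "tz": 0, "turn": 0, "fingers": -0.2}, {"tx": 0, "ty": -40, "tz": 0, "turn": 0, "fingers": -0.2}, {"tx": 0, "ty": -40, "tz": 0, "turn": 0, "fingers": -0.2}, {"tx": 0, "ty": -40, "tz": 0, "turn": 0, "fingers": -0.2}, {"tx": 0, "ty": -40, "tz": 0, "turn": 0, "fingers": -0.2}, {"tx": 0, "ty": 0, "tz": 0, "turn": 0, "fingers": -0.2}]}}

```text
time_s: 15.25
eef_pos: [0.5779, -0.0631, 0.2054]
eef_rot: [0.001, 0.542, 0.84, 0.0]
contact_force: [0.7, 0.3, 0.2]
finger_gap: 0.6
finger_force: 0.0
```

```bash
python3 s.py; python3 - <<'E'
from h import *
a=grab_frame("scene");b=grab_frame("top")
v=np.hstack([cv2.resize(a[120:210,270:360],(400,400),interpolation=2),cv2.resize(b[130:240,95:205],(400,400),interpolation=2)])
cv2.imwrite("pics/c3.png",v)
E
```

```text
t 15.25 yaw 1.9952 [ 0.5779 -0.0631  0.2054] [0.7 0.3 0.2] T [-0.007 -0.19  -0.008] 0.6001508619765898 j6 -0.5730220981111387 -0.639
```

View pics/c3.png

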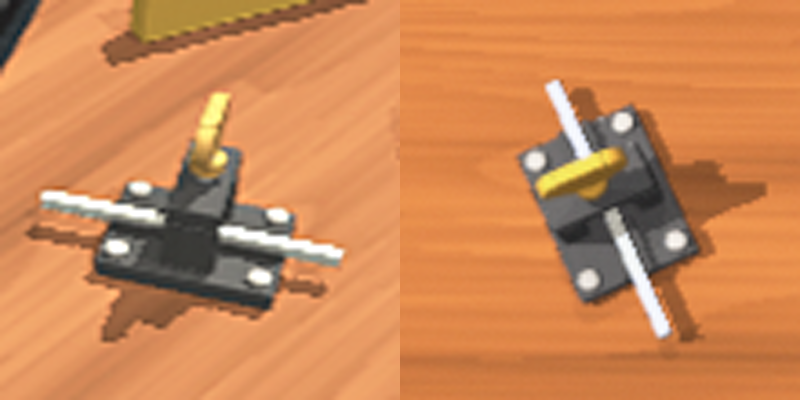

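The wing stands free at about 113–114°, as commanded. The bar and base are where they were, and the gripper is clear. Handing in.

```bash
python3 -c "from rig import *;print(finish_job())"
```

```text
the job is handed in; nothing more can be done
None
```

The thumbscrew on the clamp with the bar was turned clockwise to its stop, backed off a quarter turn (about 1.57 rad) and released; the bar did not visibly move, the empty clamp was never touched, and the job was handed in at about 15 s.

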